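# Collect the finished coat hooks from the belt printer's catch tray

### The arm

A 6-joint arm with a two-finger parallel gripper is mounted at the origin on the work surface. World frame = base frame: x ahead of the robot, y to its left, z up, the work surface at z = 0. Lengths are in m, angles in rad, forces in N, time in s.
With the tool pointing down it reaches from about 0.3 to 0.85 m from the base axis. Payload 5.4 kg.
Tool frame: the origin (TCP) lies between the finger pads; the fingertips stand 17 mm ahead of it and the grasp point (between the pads) lies 2 mm behind it (arm.finger_overhang is the distance from the TCP to the fingertips, in m); z points along the fingers, x is the direction in which the jaws open and shut, and the axes are right-handed (so a half turn about z gives the same grasp; the last joint's range is limited). The gripper opens to 85 mm and grips with 20 to 120 N. Pads are 22 mm wide; open, the fingers measure 114 mm over their backs; the gripper's body (76 mm by 85 mm) begins 54 mm behind the grasp point. The pads swing forward as they close: fully open they stand 13 mm farther back than shut.
Start: joints at [1.056, 0.158, 1.597, -0, 1.386, -0.21], TCP at [0.173, 0.548, 0.248] pointing down, gripper open.
Joint ranges: [-2.91, 2.91], [-0.94, 2.29], [0.18, 2.7], [-1.29, 4.43], [0.17, 2.64], [-3, 3]. Speed limits (rad/s): [2.57, 2.57, 3.14, 3.14, 3.14, 3.14].

### API

Orientations are given as a unit quaternion [x, y, z, w].
In Python, from workcell import arm gives the robot as it stands.
- The arm moves only by the tool step_arm, never from a script. Its argument "deltas" is a list of rows, each an object with "claw": the opening, from -1 (shut) to 1 (fully open); "translation": the shift along the tool's x, y, z in m, a list of three; "roll": the turn about the tool's z in rad. A call has 1 to 8 rows; each row is the pose to reach, as a shift and turn from the pose commanded when the call began, along the tool's axes at that moment; what a row does not reach only later rows make up. A row lasts 1/8 s, in which the tool goes at most 62.5 mm and 10.7 degrees, less where a joint would pass 70% of its speed; a pose out of reach is approached as far as the arm can. A call with a gripper value outside its range is refused whole. The fingers move at their own pace and stop on an object; the grip force is fixed at half the most. Time passes only in rows, so rows that repeat a pose let the fingers close. It gives the time, the measured TCP pose, the force and the opening at its end, in the units of the state.
- arm.get_obs(): the state, without advancing time (a new reading comes with each control period).
- arm.capture(name): name is "scene" or "top"; returns the picture (480x640x3 uint8, red, green, blue); there is no depth.
- arm.camera_model(name): a dict with "fx", "fy", "cx", "cy" (pixels), "cam_to_world" (4x4, takes a point from camera to world coordinates). Camera axes: x right, y up, looking along -z (the intrinsics and any distortion apply to the point x, -y, -z); pixel columns grow to the right and rows downward; lengths in m; the calibration is good to about 2 mm. A picture is of the moment at which its call begins. camera_model takes no time and is no camera call.
- arm.hand_in(): hands the job in, once; it reports no verdict.
The state is a dict: "clock": time; "joint_positions": joint angles; "joint_velocities": joint speeds; "tau": joint torques, N m; "eef_pos": TCP position; "tcp_rot": TCP orientation; "wrist_force": force on the tool from outside, world axes, zero at the start; "moment": the same for the moment, N m; "finger_gap": finger opening in m.
Only numpy, scipy, OpenCV 4.12 (cv2) and the standard library are available. Lean on these libraries where they do the work, as an engineer would, in place of code of your own. Each camera call takes 0.05 s, during which the arm holds its last target. There are 200 camera calls.

### The job

Collect the two finished coat hooks from the printer's catch tray and stand them in the grey tote, each with its back plate flat on the tote floor. Leave the failed print (a bare back plate without a hook) in the tray, the tote standing on the table, the screw box upright in the tote, and the mug and torch where they are.

Things in the scene. Friction and masses are not known exactly. Their poses are not given: they have to be found in the camera images.
- hook_a: finished coat hook, white plastic, lying in the catch tray: flat back plate 110 (x) x 36 x 8 mm with a flat-sided L-shaped hook 18 mm thick (y) on it: a stem at its centre, 26 mm along x, 54 mm high over the underside, its top 14 mm reaching on as a lip to x = +51 mm. Origin: centre of the plate's underside, z up. Grip the stem's sides (along y) from above, fingers over the plate. 85-170 g.
- hook_b: second finished coat hook, the same as hook_a in every size.
- stub: failed print left in the same tray, same white plastic: only the 110 x 36 x 8 mm back plate with a 6 mm high stump of the stem (14 mm high in all). Origin: centre of the underside, x along the plate, z up.
- printer: belt printer, fixed. Origin: underside centre of its dark steel catch tray; tray 320 (x) x 190 (y) x 35 mm high outside, walls and floor 5 mm. The belt bed (240 mm wide, 95 mm high) begins 109 mm from the origin to the printer's +y and runs that way; its gantry (240 mm wide, 370 mm high) stands 400 to 630 mm that way, a 90 mm high controller box beside it.
- tote: grey plastic tote standing loose on the table, 280 (x) x 200 (y) x 80 mm high outside, walls and floor 4 mm thick, open above, 0.8 kg. Origin: centre of its underside. The half towards its -x is empty; the screw box stands in the end towards its +x.
- screw_box: cardboard box of screws, 50 x 80 x 45 mm, standing in the tote at the end towards the tote's +x. Origin: centre of its underside.
- mug: white mug, 80 mm across, 90 mm high, towards the far edge. Origin at its underside.
- torch: black torch standing on its head, 52 mm across, 150 mm high, right side. Origin at its underside.
Not all that is in view belongs to the job. Leave any blue or purple look-alike of the hook_b alone.

How it is judged:
At the end, for the whole second after the job is handed in: Both finished hooks are inside the tote, back plate down on its floor (underside within 12 mm of the tote's underside, which is 4 mm below its floor; tilt under 0.15 rad) and at rest; the tote stands level on the table; the failed print is still in the catch tray (x of hook_a in the frame of tote between -0.135 and 0.135 m and y of hook_a in the frame of tote between -0.095 and 0.095 m and z of each of hook_a, hook_b in the frame of tote below 0.012 m and angle between each of hook_a, hook_b's own z axis and vertical below 0.15 rad and linear speed of each of hook_a, hook_b below 0.02 m/s and x of hook_b in the frame of tote between -0.135 and 0.135 m and y of hook_b in the frame of tote between -0.095 and 0.095 m and angle between tote's own z axis and vertical below 0.08 rad and height (world z) of tote below 0.01 m and x of stub in the frame of printer between -0.15 and 0.15 m and y of stub in the frame of printer between -0.085 and 0.085 m and z of stub in the frame of printer below 0.03 m); the robot touches nothing.
It fails at once if the mug or the torch is moved by more than 30 mm (distance of any of mug, torch from where it was at the start of the episode above 0.03 m).
It fails at once if the screw box in the tote is tipped over (angle between screw_box's own z axis and vertical above 0.5 rad).
It also fails if it takes over 58 s, if anything falls off the work surface, if the arm or the gripper's body presses on something with over 40 N, if the wrist force passes 120 N, or if a joint passes its speed limit or range.

## Working session

There is one attempt and no reset: what is moved stays moved. The work goes in short steps, Python scripts to look and compute and a tool call to move; the robot and the scene stay as the last step left them, time stands still between calls to the robot, and variables do not carry over. Pictures are saved under pics/ and viewed, about 8 in all and at most 12, crops included, and the job is handed in when it is done.

Besides the shell and the picture viewer there is one more tool, called after "Call:" in YAML: its name, and indented under it one key for each argument. step_arm: Moves the arm, as the interface text tells. Its arguments: {"type":"object","properties":{"deltas":{"type":"array","items":{"type":"object","properties":{"claw":{"type":"number"},"translation":{"type":"array","items":{"type":"number"}},"roll":{"type":"number"}}}}},"required":["deltas"]}

```bash
mkdir -p pics
python3 - <<'E'
from workcell import arm
import cv2
print(arm.get_obs())
for n in ("scene","top"):
    im=arm.capture(n); cv2.imwrite(f"pics/{n}0.png",im[...,::-1]); print(n,arm.camera_model(n))
E
```

```text
{'clock': 0.0, 'joint_positions': array([ 1.05586769e+00,  1.59101323e-01,  1.59824774e+00,  3.66873569e-05,
        1.38624123e+00, -2.10071549e-01]), 'joint_velocities': array([-4.00568074e-04, -1.63951643e-03, -1.33667589e-04, -4.47434214e-04,
        4.77164599e-05, -9.51550033e-04]), 'tau': array([-8.28929365e-05, -3.95991039e+01, -3.31428266e+01, -1.54726426e-04,
        8.25579569e-03, -6.43790258e-06]), 'eef_pos': array([0.17228935, 0.54796663, 0.24727976]), 'tcp_rot': array([ 8.06276011e-01,  5.91538669e-01, -9.18227412e-04,  3.93480572e-04]), 'wrist_force': array([-0.59543084,  0.34657092, -0.05632206]), 'moment': array([ 0.0003019 , -0.00148824,  0.01935825]), 'finger_gap': 0.08545076427215674}
scene {'fx': 561.0435714658855, 'fy': 561.0435714658855, 'cx': 315.26281428980286, 'cy': 248.35769309602946, 'cam_to_world': array([[-0.44572187, -0.71794679,  0.5346816 ,  1.29509366],
       [ 0.89503304, -0.34691832,  0.28029188,  0.46094311],
       [-0.01574381,  0.60348992,  0.79721518,  1.19412988],
       [ 0.        ,  0.        ,  0.        ,  1.        ]])}
top {'fx': 433.6499301092883, 'fy': 433.6499301092883, 'cx': 317.73438648901293, 'cy': 242.20541530439212, 'cam_to_world': array([[-3.10829555e-02,  9.75063418e-01, -2.19738892e-01,
         2.63798562e-01],
       [-9.99500370e-01, -3.15828606e-02,  1.23844038e-03,
         5.64578083e-02],
       [-5.73242489e-03,  2.19667599e-01,  9.75557935e-01,
         1.29436202e+00],
       [ 0.00000000e+00,  0.00000000e+00,  0.00000000e+00,
         1.00000000e+00]])}
```

View pics/scene0.png

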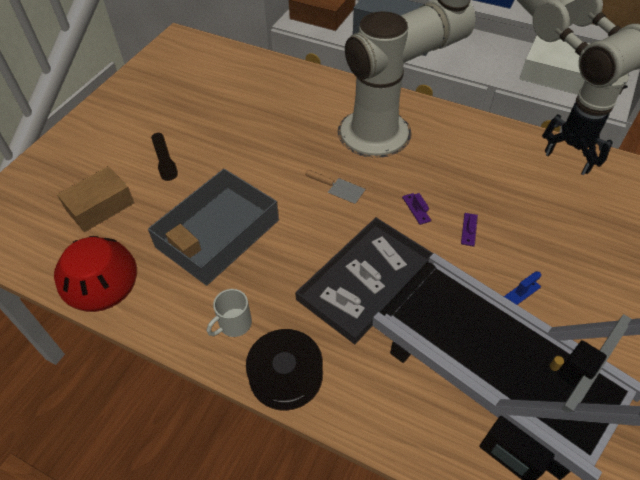

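View pics/top0.png

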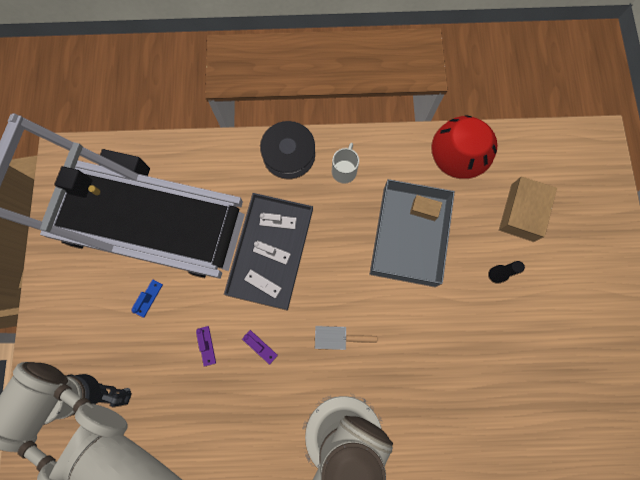

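The scene view shows a tray with three white prints near (370,275), the tote at (215,225), the mug at (232,312) and the torch at (163,157). In the top view the tray holds hooks at (277,220) and (271,252) and the stub at (263,284). The tote is at (412,232), with the box at (427,207). Next I'll enlarge the tray.

Run:
```python
import cv2,numpy as np
t=cv2.imread("pics/top0.png")[190:310,222:317]; s=cv2.imread("pics/scene0.png")[215:345,295:435]
a=cv2.resize(t,None,fx=4,fy=4,interpolation=cv2.INTER_CUBIC)
b=cv2.resize(s,None,fx=3,fy=3,interpolation=cv2.INTER_CUBIC)
c=np.zeros((480,800,3),np.uint8); c[:480,:380]=a; c[:390,380:]=b
cv2.imwrite("pics/crop.png",c)
```

```text
(no output)
```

View pics/crop.png

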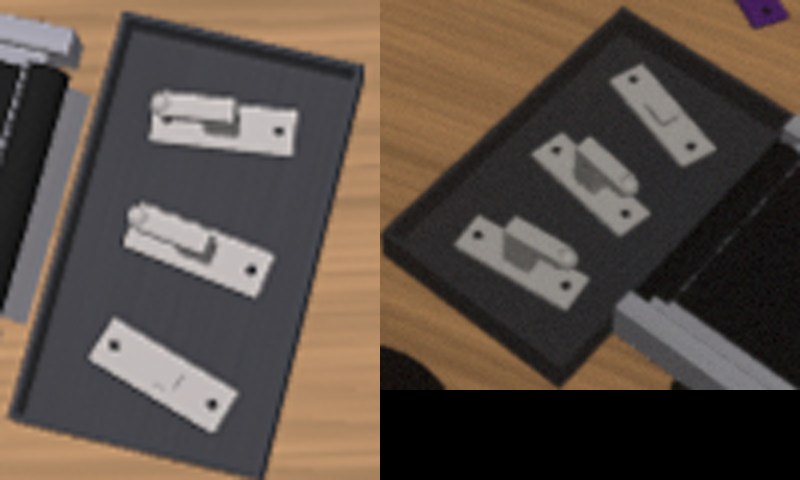

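The crop shows both hooks upright with their lips toward image left, roughly world +y, and the stub as a bare plate at the near end. I'll fit hook silhouettes in both views and enlarge the tote.

```bash
cat > h.py <<'E'
import cv2,numpy as np,json
from scipy.optimize import minimize,least_squares
from workcell import arm
M={n:arm.camera_model(n) for n in("scene","top")}
def proj(n,P):
    m=M[n];T=np.linalg.inv(m["cam_to_world"]);c=np.asarray(P)@T[:3,:3].T+T[:3,3]
    return np.c_[m["cx"]+m["fx"]*c[:,0]/-c[:,2],m["cy"]+m["fy"]*c[:,1]/c[:,2]]
def box(x0,x1,y0,y1,z0,z1): return np.array([[x,y,z] for x in(x0,x1) for y in(y0,y1) for z in(z0,z1)])/1000.
HOOK=[box(-55,55,-18,18,0,8),box(-13,13,-9,9,8,54),box(-13,51,-9,9,40,54)]
STUB=[box(-55,55,-18,18,0,8)]
def pose(p,P):
    c,s=np.cos(p[3]),np.sin(p[3]);return P@np.array([[c,s,0],[-s,c,0],[0,0,1]])+p[:3]
def ray(n,u,v,z):
    m=M[n];C=m["cam_to_world"];d=C[:3,:3]@[(u-m["cx"])/m["fx"],-(v-m["cy"])/m["fy"],-1];o=C[:3,3]
    return o+d*(z-o[2])/d[2]
K=6
def target(im,r,th=100):
    x,y,w,h=r;g=cv2.cvtColor(im[y:y+h,x:x+w],cv2.COLOR_BGR2GRAY)
    return cv2.resize(g,None,fx=K,fy=K,interpolation=cv2.INTER_CUBIC)>th
def render(n,p,model,r):
    x,y,w,h=r;o=np.zeros((h*K,w*K),np.uint8)
    for b in model:
        q=(proj(n,pose(p,b))-[x,y]+.5)*K-.5
        cv2.fillConvexPoly(o,cv2.convexHull(np.round(q*16).astype(np.int32)),1,shift=4)
    return o>0
def fit(T,p0,model):
    def f(p): 
        s=0
        for n,(r,t) in T.items():
            o=render(n,p,model,r);s+=1-(o&t).sum()/(o|t).sum()
        return s
    sim=np.array([p0]+[np.add(p0,d) for d in np.diag([.01,.01,.01,.15])])
    for _ in range(2):
        R=minimize(f,sim[0],method="Nelder-Mead",options=dict(initial_simplex=sim,xatol=1e-4,fatol=1e-4));sim=np.array([R.x]+[R.x+d for d in np.diag([-.005,.005,-.005,.05])])
    return R.x,R.fun
E
cat > a.py <<'E'
from h import *
s=cv2.imread("pics/scene0.png");t=cv2.imread("pics/top0.png")
V=np.zeros((480,800,3),np.uint8)
print("th", [int(x) for x in (cv2.cvtColor(t,cv2.COLOR_BGR2GRAY)[205,262],)])
for nm,rt,rs,uv,md in[("far",(256,208,42,23),(318,284,48,37),(278,221),HOOK),("mid",(250,237,44,31),(343,258,44,37),(271,252),HOOK),("stub",(242,267,42,34),(369,233,40,41),(263,284),STUB)]:
    p0=np.r_[ray("top",*uv,.015)[:2],.005,1.3 if nm!="stub" else 1.1]
    T={"top":(rt,target(t,rt)),"scene":(rs,target(s,rs,85))}
    p,e=fit(T,p0,md);print(nm,p.round(4),round(e,3))
    for n,im in(("top",t),("scene",s)):
        for b in md:
            cv2.polylines(im,[np.round(cv2.convexHull(proj(n,pose(p,b)).astype(np.float32))*16).astype(np.int32)],True,(0,0,255),1,shift=4)
V[:480,:400]=cv2.resize(t[175:295,364:464],None,fx=4,fy=4,interpolation=2)
V[:360,400:]=cv2.resize(s[165:285,147:280],(400,360),interpolation=2)
cv2.imwrite("pics/tote.png",V)
W=np.zeros((600,800,3),np.uint8)
W[:480,:380]=cv2.resize(t[190:310,222:317],None,fx=4,fy=4,interpolation=0);W[:390,380:]=cv2.resize(s[215:345,295:435],None,fx=3,fy=3,interpolation=0)
cv2.imwrite("pics/fit.png",W)
E
python3 a.py
```

```text
th [68]
far [0.6231 0.1763 0.0086 1.4206] 0.235
mid [0.5267 0.1958 0.0085 1.16  ] 0.292
stub [0.4326 0.2229 0.0094 1.0044] 0.262
```

View pics/tote.png

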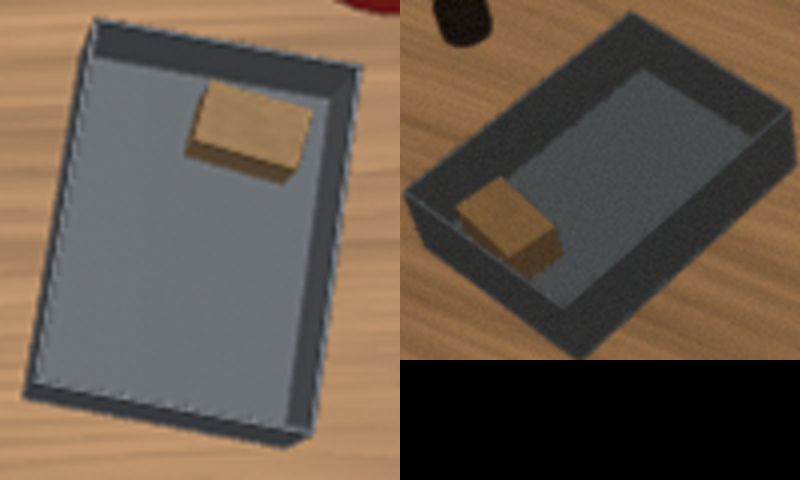

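View pics/fit.png

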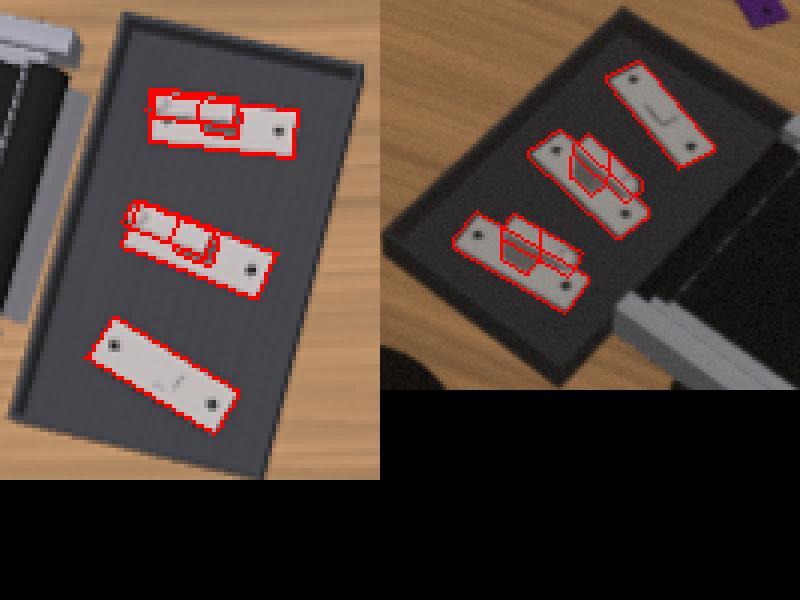

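The fit outlines match the prints well, so the hook poses are good to a few mm. In the crop the box stands at the tote's far end (top-crop 190–313, 80–185), and the near half is empty. Next I'll fit the tote from its corner pixels.

```bash
cat > b.py <<'E'
from h import *
t=np.array([[95,18],[361,66],[314,432],[30,383],[24,398],[288,447]])/4+[364,175]-.5
s=(np.array([[630,12],[792,110],[405,192],[565,308],[797,165],[580,358],[425,248]])-[400,0])/[3.008,3]+[147,165]-.5
X,Y,H=.14,.1,.08
# top order: far-left(+x,+y), far-right(+x,-y), near-right, near-left, base nl, base nr
Pt=np.array([[X,Y,H],[X,-Y,H],[-X,-Y,H],[-X,Y,H],[-X,Y,0],[-X,-Y,0]])
# scene cam looks toward -x: up = near robot, right=+y
Ps=np.array([[-X,-Y,H],[-X,Y,H],[X,-Y,H],[X,Y,H],[-X,Y,0],[X,Y,0],[X,-Y,0]])
f=lambda p:np.r_[(proj("top",pose(p,Pt))-t).ravel(),(proj("scene",pose(p,Ps))-s).ravel()]
R=least_squares(f,[.57,-.2,0,-.15],loss="soft_l1");p=R.x
print("tote",p.round(4),"resid",f(p).round(1))
for uv in np.array([[210,80],[313,108],[298,170],[190,150]])/4+[364,175]-.5: 
    w=ray("top",*uv,.049); print("box",pose([0,0,0,-p[3]],(w-p[:3])[None])[0].round(3))
from scipy.spatial.transform import Rotation as Ro
o=arm.get_obs();A=Ro.from_quat(o["tcp_rot"]).as_matrix();print("tool",o["eef_pos"],"yaw",np.arctan2(A[1,0],A[0,0]));print(A.round(3))
for l in(-.08,.005): print("slot",l,pose(p,np.array([[l,0,0]])).round(4))
E
python3 b.py
```

```text
tote [ 0.5649 -0.2223  0.0011 -0.217 ] resid [-0.7 -0.3  0.1 -0.5  0.1  1.2  0.6  0.5 -1.   0.8 -0.7  0.8  0.1 -1.
 -0.1 -0.8 -1.7 -0.  -0.5  0.7  0.2  0.2  0.1  2.1 -0.7  0.1]
box [0.119 0.002 0.048]
box [ 0.112 -0.077  0.048]
box [ 0.062 -0.072  0.048]
box [0.062 0.009 0.048]
tool [0.17230513 0.54803094 0.24738378] yaw 1.266014491051195
[[ 0.3    0.954 -0.001]
 [ 0.954 -0.3   -0.002]
 [-0.002 -0.    -1.   ]]
slot -0.08 [[ 0.4868 -0.205   0.0011]]
slot 0.005 [[ 0.5698 -0.2233  0.0011]]
```

```bash
cat > d.py <<'E'
import sys,numpy as np
from workcell import arm
from scipy.spatial.transform import Rotation as Ro
o=arm.get_obs();A=Ro.from_quat(o["tcp_rot"]).as_matrix();y=np.arctan2(A[1,0],A[0,0])
print("t %.2f"%o["clock"],o["eef_pos"].round(4),"yaw %.3f"%y,"gap %.4f"%o["finger_gap"],o["wrist_force"].round(1),"q",o["joint_positions"].round(2))
c,s=np.cos(y),np.sin(y);B=np.array([[c,s,0],[s,-c,0],[0,0,-1]])
for a in sys.argv[1:]:
    v=np.array([float(k) for k in a.split(",")])
    print(a,"->",(B@(v[:3]-o["eef_pos"])).round(4),"roll %.3f"%((y-v[3]+np.pi)%(2*np.pi)-np.pi))
E
python3 d.py .623,.176,.2,-.15
```

```text
t 0.10 [0.1723 0.548  0.2474] yaw 1.266 gap 0.0848 [ 0.9 -0.6  0.7] q [ 1.06  0.16  1.6   0.    1.39 -0.21]
.623,.176,.2,-.15 -> [-0.2196  0.5416  0.0474] roll 1.416
```

Call:
step_arm:
  deltas:
    - {"claw": 0.4,"translation": [-0.024,0.06,0],"roll": 0.18}
    - {"claw": 0.4,"translation": [-0.047,0.116,0],"roll": 0.35}
    - {"claw": 0.4,"translation": [-0.07,0.172,0],"roll": 0.53}
    - {"claw": 0.4,"translation": [-0.093,0.23,0],"roll": 0.7}
    - {"claw": 0.4,"translation": [-0.116,0.286,0],"roll": 0.88}
    - {"claw": 0.4,"translation": [-0.139,0.343,0],"roll": 1.05}
    - {"claw": 0.4,"translation": [-0.162,0.4,0],"roll": 1.22}
    - {"claw": 0.4,"translation": [-0.185,0.456,0],"roll": 1.416}

```text
clock: 1.1
eef_pos: [0.5532, 0.2336, 0.2479]
tcp_rot: [0.997, -0.074, -0.0, -0.0]
wrist_force: [-0.2, 0.8, -0.5]
finger_gap: 0.0594
```

```bash
python3 d.py .623,.176,.12,-.15 .623,.176,.046,-.15
```

```text
t 1.10 [0.5532 0.2336 0.2479] yaw -0.148 gap 0.0594 [-0.2  0.8 -0.5] q [0.2  0.22 1.52 0.   1.4  0.35]
.623,.176,.12,-.15 -> [0.0776 0.0467 0.1279] roll 0.002
.623,.176,.046,-.15 -> [0.0776 0.0467 0.2019] roll 0.002
```

Call:
step_arm:
  deltas:
    - {"claw": 0.4,"translation": [0.039,0.023,0.03],"roll": 0}
    - {"claw": 0.4,"translation": [0.077,0.046,0.06],"roll": 0}
    - {"claw": 0.4,"translation": [0.077,0.046,0.11],"roll": 0}
    - {"claw": 0.4,"translation": [0.077,0.046,0.138],"roll": 0}
    - {"claw": 0.4,"translation": [0.077,0.046,0.138],"roll": 0}

```text
clock: 1.72
eef_pos: [0.6192, 0.1784, 0.1067]
tcp_rot: [0.997, -0.071, -0.004, 0.001]
wrist_force: [0.2, 0.5, 0.9]
finger_gap: 0.0597
```

```bash
python3 d.py .6231,.1763,.046,-.15
python3 - <<'E'
from h import *
s=arm.capture("scene")[...,::-1];t=arm.capture("top")[...,::-1];cv2.imwrite("pics/s1.png",s);cv2.imwrite("pics/t1.png",t)
V=np.zeros((560,800,3),np.uint8)
V[:480,:400]=cv2.resize(t[180:300,222:322],(400,480),interpolation=2);V[:400,400:]=cv2.resize(s[210:340,285:415],(400,400),interpolation=2)
cv2.imwrite("pics/v1.png",V)
E
```

```text
t 1.73 [0.6192 0.1784 0.1067] yaw -0.142 gap 0.0597 [0.2 0.5 0.9] q [0.09 0.47 1.5  0.   1.18 0.24]
.6231,.1763,.046,-.15 -> [0.0041 0.0015 0.0607] roll 0.008
```

View pics/v1.png

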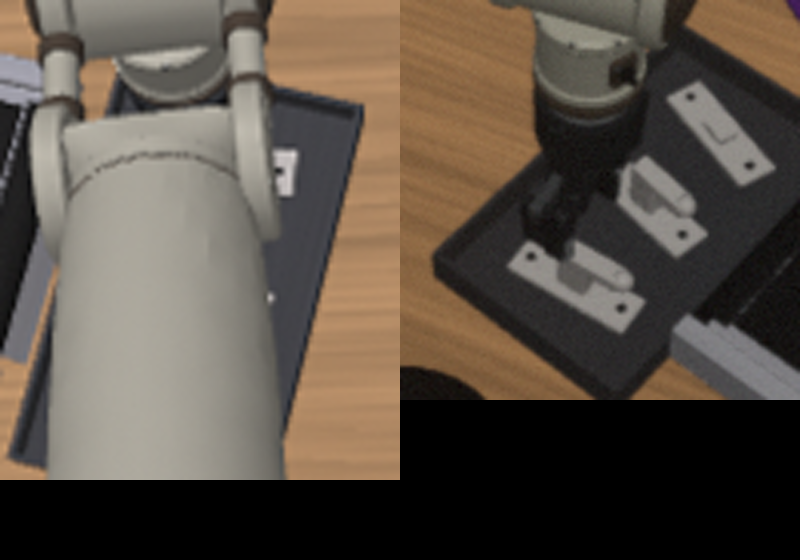

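The gripper stands over the far hook with its fingers straddling the stem line. Going down to grip.

Call:
step_arm:
  deltas:
    - {"claw": 0.4,"translation": [0.003,0.001,0.02],"roll": 0.004}
    - {"claw": 0.4,"translation": [0.003,0.001,0.045],"roll": 0.004}
    - {"claw": 0.4,"translation": [0.003,0.001,0.06],"roll": 0.004}
    - {"claw": 0.4,"translation": [0.003,0.001,0.06],"roll": 0.004}
    - {"claw": -0.3,"translation": [0.003,0.001,0.06],"roll": 0.004}
    - {"claw": -0.8,"translation": [0.003,0.001,0.06],"roll": 0.004}
    - {"claw": -0.8,"translation": [0.003,0.001,0.06],"roll": 0.004}
    - {"claw": -0.8,"translation": [0.003,0.001,0.06],"roll": 0.004}

```text
clock: 2.82
eef_pos: [0.6256, 0.1774, 0.0516]
tcp_rot: [0.997, -0.073, 0.001, -0.0]
wrist_force: [-0.1, -0.6, 5.8]
finger_gap: 0.0165
```

```bash
python3 d.py .6231,.1763,.25,-.15
```

```text
t 2.83 [0.6256 0.1774 0.0516] yaw -0.146 gap 0.0165 [-0.1 -0.6  5.8] q [0.09 0.55 1.51 0.   1.08 0.24]
.6231,.1763,.25,-.15 -> [-0.0023  0.0015 -0.1984] roll 0.004
```

Call:
step_arm:
  deltas:
    - {"claw": -0.8,"translation": [0,0,-0.02],"roll": 0}
    - {"claw": -0.8,"translation": [0,0,-0.06],"roll": 0}
    - {"claw": -0.8,"translation": [0,0,-0.1],"roll": 0}
    - {"claw": -0.8,"translation": [0,0,-0.15],"roll": 0}
    - {"claw": -0.8,"translation": [0,0,-0.2],"roll": 0}
    - {"claw": -0.8,"translation": [0,0,-0.2],"roll": 0}

```text
clock: 3.58
eef_pos: [0.6271, 0.1777, 0.2575]
tcp_rot: [0.997, -0.073, 0.006, -0.001]
wrist_force: [-0.3, -0.3, -0.5]
finger_gap: 0.0166
```

```bash
python3 - <<'E'
from h import *
s=arm.capture("scene")[...,::-1];cv2.imwrite("pics/s2.png",s)
cv2.imwrite("pics/v2.png",cv2.resize(s[120:340,240:460],(600,600),interpolation=2))
E
python3 - <<'E'
from sys import path
path.insert(0,'.')
from h import *
p=[.5649,-.2223,0,-.217]
for l in(-.09,-.005): print(pose(p,np.array([[l,0,0]])).round(4))
E
python3 d.py .56,-.2212,.25,-.217
```

```text
[[ 0.477  -0.2029  0.    ]]
[[ 0.56   -0.2212  0.    ]]
t 3.62 [0.6256 0.1775 0.2538] yaw -0.145 gap 0.0169 [-0.3  0.4 -1.7] q [0.09 0.34 1.37 0.   1.43 0.24]
.56,-.2212,.25,-.217 -> [-0.0072  0.404   0.0038] roll 0.072
```

View pics/v2.png

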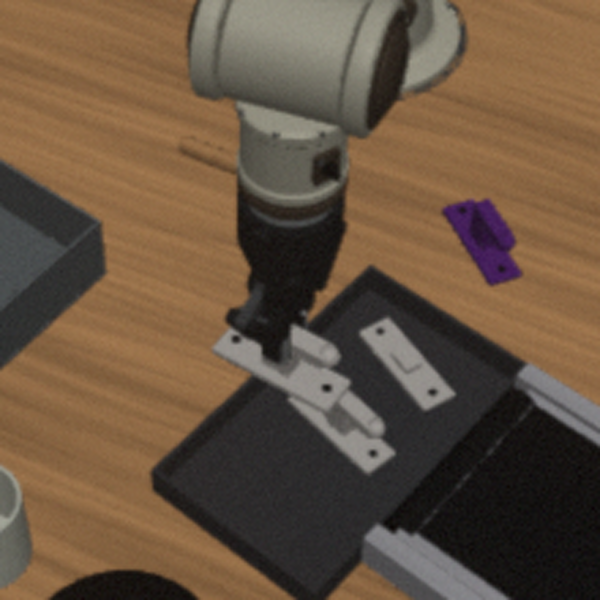

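The hook is held level and straight, and the mid hook and the stub are undisturbed. Carrying it to the tote.

Call:
step_arm:
  deltas:
    - {"claw": -0.8,"translation": [-0.001,0.04,0],"roll": 0.01}
    - {"claw": -0.8,"translation": [-0.002,0.095,0],"roll": 0.02}
    - {"claw": -0.8,"translation": [-0.003,0.15,0],"roll": 0.03}
    - {"claw": -0.8,"translation": [-0.004,0.205,0],"roll": 0.04}
    - {"claw": -0.8,"translation": [-0.005,0.26,0],"roll": 0.05}
    - {"claw": -0.8,"translation": [-0.006,0.315,0],"roll": 0.06}
    - {"claw": -0.8,"translation": [-0.007,0.365,0],"roll": 0.07}
    - {"claw": -0.8,"translation": [-0.007,0.404,0],"roll": 0.072}

```text
clock: 4.62
eef_pos: [0.5574, -0.2228, 0.2484]
tcp_rot: [0.994, -0.109, -0.002, -0.001]
wrist_force: [1.3, 0.6, -0.9]
finger_gap: 0.0167
```

Call:
step_arm:
  deltas:
    - {"claw": -0.8,"translation": [0,0,0.03],"roll": 0}
    - {"claw": -0.8,"translation": [0,0,0.07],"roll": 0}
    - {"claw": -0.8,"translation": [0,0,0.1],"roll": 0}
    - {"claw": -0.8,"translation": [0,0,0.1],"roll": 0}
    - {"claw": -0.8,"translation": [0,0,0.1],"roll": 0}

```text
clock: 5.25
eef_pos: [0.5593, -0.2215, 0.151]
tcp_rot: [0.994, -0.109, 0.0, 0.0]
wrist_force: [0.7, -0.6, -0.8]
finger_gap: 0.0166
```

```bash
python3 - <<'E'
from h import *
s=arm.capture("scene")[...,::-1];cv2.imwrite("pics/s3.png",s)
cv2.imwrite("pics/v3.png",cv2.resize(s[110:300,130:320],(600,600),interpolation=2))
E
python3 d.py .56,-.2212,.06,-.217
```

```text
t 5.30 [ 0.5598 -0.2218  0.1518] yaw -0.217 gap 0.0170 [ 0.4  0.2 -0.5] q [-0.58  0.31  1.61 -0.    1.21 -0.36]
.56,-.2212,.06,-.217 -> [ 0.0001 -0.0006  0.0918] roll -0.000
```

View pics/v3.png

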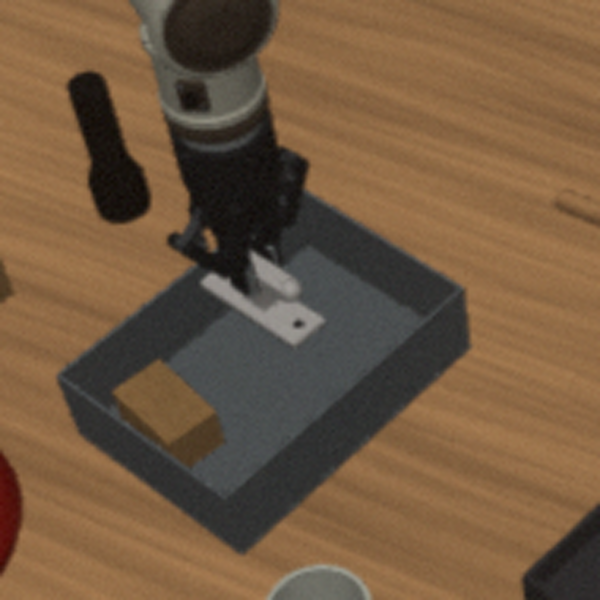

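The hook is centred above the tote, clear of the box. Lowering in steps.

Call:
step_arm:
  deltas:
    - {"claw": -0.8,"translation": [0,0,0.03],"roll": 0}
    - {"claw": -0.8,"translation": [0,0,0.06],"roll": 0}
    - {"claw": -0.8,"translation": [0,0,0.085],"roll": 0}
    - {"claw": -0.8,"translation": [0,0,0.09],"roll": 0}
    - {"claw": -0.8,"translation": [0,0,0.095],"roll": 0}
    - {"claw": -0.8,"translation": [0,0,0.097],"roll": 0}
    - {"claw": -0.8,"translation": [0,0,0.097],"roll": 0}

```text
clock: 6.18
eef_pos: [0.5596, -0.2216, 0.0541]
tcp_rot: [0.994, -0.109, 0.001, 0.0]
wrist_force: [0.0, 0.2, -0.5]
finger_gap: 0.0171
```

Call:
step_arm:
  deltas:
    - {"claw": -0.8,"translation": [0,0,0.001],"roll": 0}
    - {"claw": -0.8,"translation": [0,0,0.002],"roll": 0}
    - {"claw": -0.8,"translation": [0,0,0.003],"roll": 0}
    - {"claw": -0.8,"translation": [0,0,0.003],"roll": 0}

```text
clock: 6.68
eef_pos: [0.5591, -0.2214, 0.0506]
tcp_rot: [0.994, -0.109, -0.0, -0.0]
wrist_force: [-1.0, 0.5, 2.9]
finger_gap: 0.0171
```

Call:
step_arm:
  deltas:
    - {"claw": -0.8,"translation": [0,0,0.001],"roll": 0}
    - {"claw": -0.8,"translation": [0,0,0.001],"roll": 0}
    - {"claw": -0.8,"translation": [0,0,0.001],"roll": 0}

```text
clock: 7.05
eef_pos: [0.5592, -0.2214, 0.0506]
tcp_rot: [0.994, -0.108, -0.0, 0.0]
wrist_force: [-4.2, 1.7, 9.7]
finger_gap: 0.0168
```

Firm contact at TCP z 0.0506. Releasing and rising.

Call:
step_arm:
  deltas:
    - {"claw": -0.5,"translation": [0,0,0],"roll": 0}
    - {"claw": -0.2,"translation": [0,0,0],"roll": 0}
    - {"claw": 0.0,"translation": [0,0,0],"roll": 0}
    - {"claw": 0.0,"translation": [0,0,-0.02],"roll": 0}
    - {"claw": 0.0,"translation": [0,0,-0.06],"roll": 0}
    - {"claw": 0.0,"translation": [0,0,-0.11],"roll": 0}
    - {"claw": 0.0,"translation": [0,0,-0.16],"roll": 0}
    - {"claw": 0.0,"translation": [0,0,-0.16],"roll": 0}

```text
clock: 8.05
eef_pos: [0.562, -0.2232, 0.2168]
tcp_rot: [0.994, -0.108, 0.006, 0.003]
wrist_force: [-0.0, -0.0, -0.6]
finger_gap: 0.0427
```

```bash
python3 d.py .5267,.1958,.21,-.411 .5267,.1958,.105,-.411;  python3 - <<'E'
from h import *
s=arm.capture("scene")[...,::-1];cv2.imwrite("pics/s4.png",s)
E
```

```text
t 8.05 [ 0.562  -0.2232  0.2168] yaw -0.217 gap 0.0427 [-0.  -0.  -0.6] q [-0.58  0.25  1.56  0.    1.32 -0.36]
.5267,.1958,.21,-.411 -> [-0.1248 -0.4015  0.0068] roll 0.194
.5267,.1958,.105,-.411 -> [-0.1248 -0.4015  0.1118] roll 0.194
```

Call:
step_arm:
  deltas:
    - {"claw": 0.4,"translation": [-0.015,-0.05,0],"roll": 0.03}
    - {"claw": 0.4,"translation": [-0.032,-0.105,0],"roll": 0.06}
    - {"claw": 0.4,"translation": [-0.049,-0.16,0],"roll": 0.09}
    - {"claw": 0.4,"translation": [-0.066,-0.215,0],"roll": 0.12}
    - {"claw": 0.4,"translation": [-0.083,-0.27,0],"roll": 0.15}
    - {"claw": 0.4,"translation": [-0.1,-0.325,0],"roll": 0.18}
    - {"claw": 0.4,"translation": [-0.116,-0.38,0],"roll": 0.194}
    - {"claw": 0.4,"translation": [-0.122,-0.4,0],"roll": 0.194}

```text
clock: 9.1
eef_pos: [0.5246, 0.1983, 0.2081]
tcp_rot: [0.979, -0.203, -0.001, 0.0]
wrist_force: [-0.1, -0.7, -0.2]
finger_gap: 0.0596
```

Call:
step_arm:
  deltas:
    - {"claw": 0.4,"translation": [0,0,0.04],"roll": 0}
    - {"claw": 0.4,"translation": [0,0,0.08],"roll": 0}
    - {"claw": 0.4,"translation": [0,0,0.1],"roll": 0}
    - {"claw": 0.4,"translation": [0,0,0.1],"roll": 0}

```text
clock: 9.6
eef_pos: [0.5238, 0.1952, 0.1065]
tcp_rot: [0.979, -0.204, -0.003, 0.001]
wrist_force: [0.8, 0.1, 0.3]
finger_gap: 0.0599
```

```bash
python3 - <<'E'
from h import *
s=arm.capture("scene")[...,::-1];cv2.imwrite("pics/s5.png",s)
cv2.imwrite("pics/v5.png",np.hstack([cv2.resize(s[180:350,270:440],(400,400),interpolation=2),cv2.resize(s[150:300,140:290],(400,400),interpolation=2)]))
E
python3 d.py .5267,.1958,.049,-.411
```

```text
t 9.65 [0.5252 0.1954 0.1083] yaw -0.412 gap 0.0596 [0.9 0.9 0.7] q [0.14 0.27 1.76 0.   1.11 0.55]
.5267,.1958,.049,-.411 -> [ 0.0012 -0.001   0.0593] roll -0.001
```

View pics/v5.png

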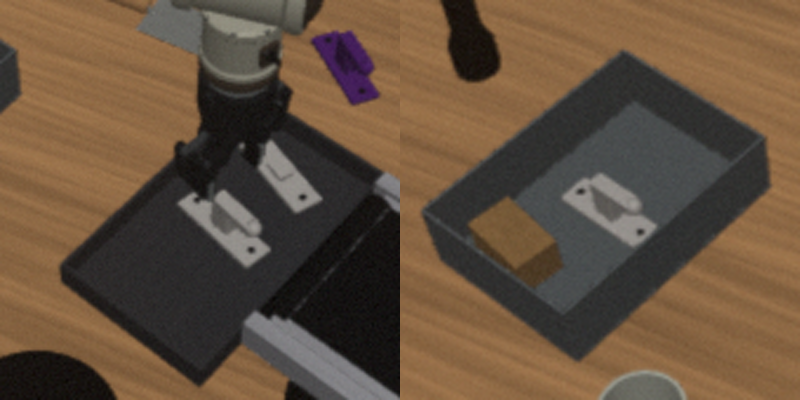

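Hook one stands flat in the tote beside the upright box. The gripper is over the second hook, so I'll go down and grip.

Call:
step_arm:
  deltas:
    - {"claw": 0.4,"translation": [0.001,-0.001,0.02],"roll": 0}
    - {"claw": 0.4,"translation": [0.001,-0.001,0.045],"roll": 0}
    - {"claw": 0.4,"translation": [0.001,-0.001,0.059],"roll": 0}
    - {"claw": 0.4,"translation": [0.001,-0.001,0.059],"roll": 0}
    - {"claw": -0.3,"translation": [0.001,-0.001,0.059],"roll": 0}
    - {"claw": -0.8,"translation": [0.001,-0.001,0.059],"roll": 0}
    - {"claw": -0.8,"translation": [0.001,-0.001,0.059],"roll": 0}
    - {"claw": -0.8,"translation": [0.001,-0.001,0.059],"roll": 0}

```text
clock: 10.65
eef_pos: [0.5285, 0.1962, 0.0513]
tcp_rot: [0.979, -0.204, 0.001, -0.0]
wrist_force: [-0.7, -0.5, 5.4]
finger_gap: 0.0168
```

Call:
step_arm:
  deltas:
    - {"claw": -0.8,"translation": [0,0,-0.02],"roll": 0}
    - {"claw": -0.8,"translation": [0,0,-0.06],"roll": 0}
    - {"claw": -0.8,"translation": [0,0,-0.1],"roll": 0}
    - {"claw": -0.8,"translation": [0,0,-0.15],"roll": 0}
    - {"claw": -0.8,"translation": [0,0,-0.19],"roll": 0}
    - {"claw": -0.8,"translation": [0,0,-0.19],"roll": 0}
    - {"claw": -0.8,"translation": [0,0,-0.19],"roll": 0}

```text
clock: 11.52
eef_pos: [0.5267, 0.1959, 0.2387]
tcp_rot: [0.979, -0.204, -0.001, 0.0]
wrist_force: [-0.4, -0.4, -1.4]
finger_gap: 0.0168
```

```bash
python3 d.py .477,-.203,.24,-.217
```

```text
t 11.53 [0.5267 0.1959 0.2387] yaw -0.411 gap 0.0168 [-0.4 -0.4 -1.4] q [0.14 0.13 1.64 0.   1.37 0.55]
.477,-.203,.24,-.217 -> [ 0.114   0.3855 -0.0013] roll -0.194
```

Call:
step_arm:
  deltas:
    - {"claw": -0.8,"translation": [0.012,0.04,0],"roll": -0.03}
    - {"claw": -0.8,"translation": [0.027,0.09,0],"roll": -0.06}
    - {"claw": -0.8,"translation": [0.043,0.145,0],"roll": -0.09}
    - {"claw": -0.8,"translation": [0.059,0.2,0],"roll": -0.12}
    - {"claw": -0.8,"translation": [0.075,0.255,0],"roll": -0.15}
    - {"claw": -0.8,"translation": [0.091,0.31,0],"roll": -0.18}
    - {"claw": -0.8,"translation": [0.106,0.36,0],"roll": -0.194}
    - {"claw": -0.8,"translation": [0.114,0.386,0],"roll": -0.194}

```text
clock: 12.52
eef_pos: [0.476, -0.205, 0.2376]
tcp_rot: [0.994, -0.11, -0.002, -0.001]
wrist_force: [-0.3, 0.1, -1.9]
finger_gap: 0.017
```

Call:
step_arm:
  deltas:
    - {"claw": -0.8,"translation": [0,0,0.03],"roll": 0}
    - {"claw": -0.8,"translation": [0,0,0.07],"roll": 0}
    - {"claw": -0.8,"translation": [0,0,0.09],"roll": 0}
    - {"claw": -0.8,"translation": [0,0,0.09],"roll": 0}
    - {"claw": -0.8,"translation": [0,0,0.09],"roll": 0}

```text
clock: 13.15
eef_pos: [0.4777, -0.2033, 0.1503]
tcp_rot: [0.994, -0.109, -0.0, -0.0]
wrist_force: [0.5, 0.1, -1.1]
finger_gap: 0.0169
```

```bash
python3 - <<'E'
from h import *
s=arm.capture("scene")[...,::-1];cv2.imwrite("pics/s6.png",s)
cv2.imwrite("pics/v6.png",cv2.resize(s[110:300,130:320],(600,600),interpolation=2))
E
python3 d.py .477,-.203,.055,-.217
```

```text
t 13.20 [ 0.4781 -0.2035  0.151 ] yaw -0.217 gap 0.0172 [-0.4  0.2 -1.2] q [-0.64  0.11  1.85  0.    1.18 -0.42]
.477,-.203,.055,-.217 -> [-0.0012 -0.0003  0.096 ] roll -0.000
```

View pics/v6.png

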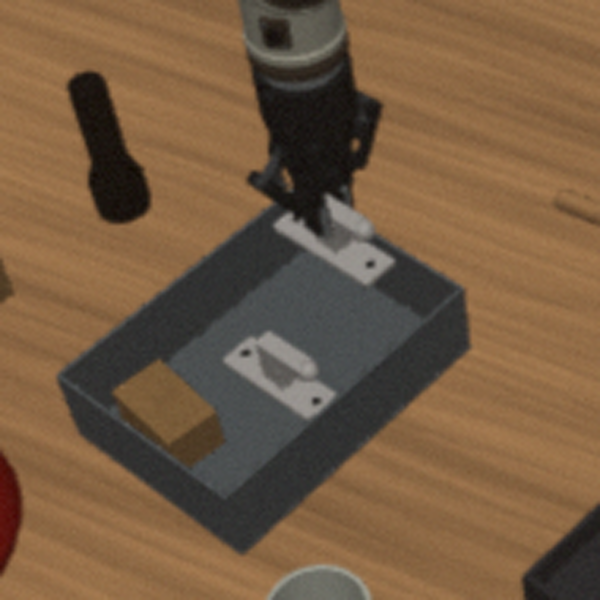

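The second hook is level and clear of the first one and of the walls. I'll shift it 4 mm inward and lower it.

Call:
step_arm:
  deltas:
    - {"claw": -0.8,"translation": [0.004,0,0.03],"roll": 0}
    - {"claw": -0.8,"translation": [0.004,0,0.06],"roll": 0}
    - {"claw": -0.8,"translation": [0.004,0,0.085],"roll": 0}
    - {"claw": -0.8,"translation": [0.004,0,0.09],"roll": 0}
    - {"claw": -0.8,"translation": [0.004,0,0.095],"roll": 0}
    - {"claw": -0.8,"translation": [0.004,0,0.098],"roll": 0}
    - {"claw": -0.8,"translation": [0.004,0,0.099],"roll": 0}
    - {"claw": -0.8,"translation": [0.004,0,0.099],"roll": 0}

```text
clock: 14.2
eef_pos: [0.4819, -0.2044, 0.0517]
tcp_rot: [0.994, -0.109, 0.0, 0.0]
wrist_force: [-0.5, -1.4, -1.1]
finger_gap: 0.0169
```

Call:
step_arm:
  deltas:
    - {"claw": -0.8,"translation": [0,0,0.001],"roll": 0}
    - {"claw": -0.8,"translation": [0,0,0.001],"roll": 0}
    - {"claw": -0.8,"translation": [0,0,0.001],"roll": 0}

```text
clock: 14.58
eef_pos: [0.4817, -0.2042, 0.0504]
tcp_rot: [0.994, -0.109, 0.0, 0.0]
wrist_force: [-0.8, -0.0, -0.3]
finger_gap: 0.0168
```

Call:
step_arm:
  deltas:
    - {"claw": -0.8,"translation": [0,0,0.001],"roll": 0}
    - {"claw": -0.8,"translation": [0,0,0.002],"roll": 0}
    - {"claw": -0.8,"translation": [0,0,0.002],"roll": 0}

```text
clock: 14.95
eef_pos: [0.4818, -0.2043, 0.0503]
tcp_rot: [0.994, -0.108, -0.0, -0.0]
wrist_force: [-6.7, 3.4, 16.0]
finger_gap: 0.0168
```

Contact. Releasing, rising, and then moving aside for a check.

Call:
step_arm:
  deltas:
    - {"claw": -0.5,"translation": [0,0,-0.001],"roll": 0}
    - {"claw": -0.2,"translation": [0,0,-0.001],"roll": 0}
    - {"claw": 0.0,"translation": [0,0,-0.001],"roll": 0}
    - {"claw": 0.0,"translation": [0,0,-0.02],"roll": 0}
    - {"claw": 0.0,"translation": [0,0,-0.06],"roll": 0}
    - {"claw": 0.0,"translation": [0,0,-0.11],"roll": 0}
    - {"claw": 0.0,"translation": [0,0,-0.17],"roll": 0}
    - {"claw": 0.0,"translation": [0,0,-0.2],"roll": 0}

```text
clock: 15.95
eef_pos: [0.4827, -0.205, 0.2521]
tcp_rot: [0.994, -0.109, 0.002, 0.001]
wrist_force: [0.9, -0.5, -0.2]
finger_gap: 0.0428
```

Call:
step_arm:
  deltas:
    - {"claw": 0.0,"translation": [-0.02,-0.05,0],"roll": 0}
    - {"claw": 0.0,"translation": [-0.04,-0.1,0],"roll": 0}
    - {"claw": 0.0,"translation": [-0.06,-0.15,0],"roll": 0}
    - {"claw": 0.0,"translation": [-0.06,-0.2,0],"roll": 0}
    - {"claw": 0.0,"translation": [-0.06,-0.25,0],"roll": 0}
    - {"claw": 0.0,"translation": [-0.06,-0.25,0],"roll": 0}
    - {"claw": 0.0,"translation": [-0.06,-0.25,0],"roll": 0}

```text
clock: 16.82
eef_pos: [0.4768, 0.0526, 0.248]
tcp_rot: [0.994, -0.108, -0.0, 0.0]
wrist_force: [-0.2, -0.6, 0.3]
finger_gap: 0.0428
```

```bash
python3 d.py
python3 - <<'E'
from h import *
s=arm.capture("scene")[...,::-1].copy();t=arm.capture("top")[...,::-1].copy();cv2.imwrite("pics/s7.png",s);cv2.imwrite("pics/t7.png",t)
for im,n in((t,"top"),(s,"scene")):
    for xyz in((.5595,-.2215,.004),(.4818,-.2043,.004)):
        for b in HOOK: cv2.polylines(im,[np.round(cv2.convexHull(proj(n,pose([*xyz,1.354],b)).astype(np.float32))*16).astype(np.int32)],True,(0,0,255),1,shift=4)
V=np.zeros((600,800,3),np.uint8)
V[:480,:400]=cv2.resize(t[175:295,364:464],None,fx=4,fy=4,interpolation=0)
V[:360,400:]=cv2.resize(s[165:285,147:280],(400,360),interpolation=0)
cv2.imwrite("pics/v7.png",V);s=cv2.imread("pics/s7.png");print("mug/torch/stub change",[round(float(cv2.absdiff(s,cv2.imread("pics/scene0.png"))[a:b,c:d].mean()),1) for a,b,c,d in((285,340,205,255),(130,182,148,180),(233,274,369,409))])
E
```

```text
t 16.82 [0.4768 0.0526 0.248 ] yaw -0.217 gap 0.0428 [-0.2 -0.6  0.3] q [-0.14 -0.09  1.86 -0.    1.38  0.07]
mug/torch/stub change [4.5, 3.9, 6.7]
```

View pics/v7.png

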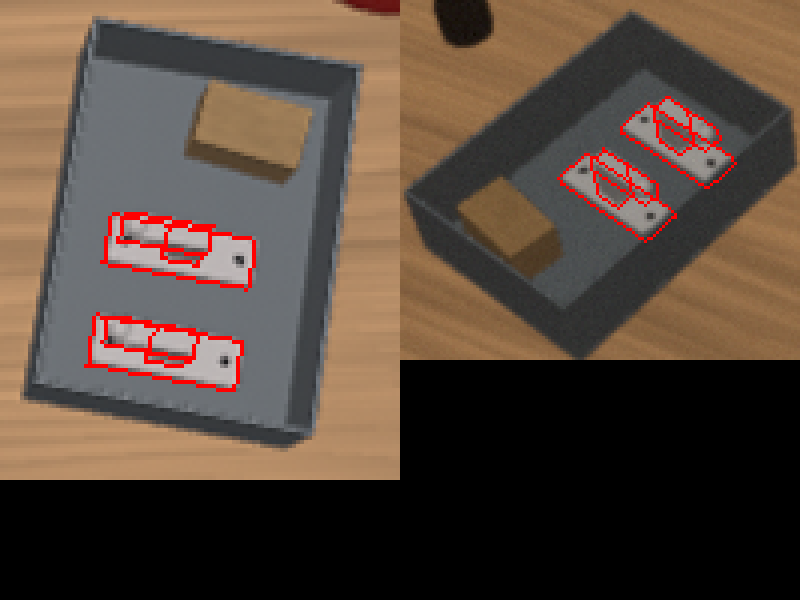

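Both hooks match the outlines predicted for lying flat on the floor, and the tote and box have not moved. The stub region shows a slightly larger pixel difference, so I'll check its position before handing in.

Run:
```python
from h import *
r=(369,233,40,41);c=[]
for f in("scene0","s7"):
    m=target(cv2.imread(f"pics/{f}.png"),r,85);c.append(np.argwhere(m).mean(0)/K);print(f,c[-1].round(2),m.sum())
d=np.abs(c[0]-c[1]).max();print("shift px",d)
if d<3: print("hand in",arm.hand_in())
```

```text
scene0 [21.63 18.93] 19867
s7 [19.73 20.77] 17996
shift px 1.9024107582408263
the job is handed in; nothing more can be done
hand in None
```

Both finished hooks are standing in the grey tote, and the job was handed in at about 17 s of the 58 s allowed.

- **What I did:** I fitted the hook and tote poses from the two cameras. I gripped each hook by its stem, lowered it into the tote until the wrist force showed contact (10 and 16 N), released it, and moved the gripper clear.
- **Hooks:** In the last pictures both hooks match the outlines predicted for lying flat on the tote floor, in both views. I compared these by eye and did not re-fit their poses.
- **Tote and box:** The tote shows no visible shift, and the screw box is upright.
- **Mug and torch:** Their picture regions are unchanged, with pixel differences of only about 4 to 5 grey levels. I did not re-measure their positions.
- **Height mismatch:** The first fit put the undersides of the three prints at 8.5 to 9.4 mm, where 5 mm was expected. I planned nearer 6 mm; both hooks touched the tote floor close to the expected height.
- **Stub:** The failed print's image centroid moved about 1.9 pixels in each direction, and its bright area shrank about 9% with the arm now nearby. That could be a shadow or occlusion, or a small nudge of a few mm. Either way it should be well inside the tray, but I didn't settle which it was before handing in.

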